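Dispense one thread bobbin and slide it into the ready bay

TASK

Press the plunger of the bobbin dispenser once, all the way down, and let it come back up, so that a single bobbin comes out onto the tray. Then, with your fingertips, nudge that bobbin aside along the tray until it lies flat wholly on the felt pad at the tray's end (the end without the post of empty bobbins). Do not pick the bobbin up, keep the other bobbins in the magazine, and leave the other things on the bench where they are.

Things in the scene. Friction and masses are not known exactly. Their poses are not given: they have to be found in the camera images.
- dispenser: Bench bobbin dispenser, screwed down. Origin: on the bench top, under the axis of the magazine (four upright steel rods round a stack of three bobbins, 43 mm wide, top 60 mm above the bench). Its x axis points level from the magazine to the plunger, y lies along the tray, z is up. Plunger block: x 20 to 90 mm, y within 29 mm, 54 mm tall. Front face with the mouth: the plane x = -20 mm.
- mouth (a point): Middle of the tray floor, 52 mm in front (-x) of the dispenser's origin, 8 mm above the bench. The flat tray runs along the dispenser's y: inside 50 mm wide (x -77 to -27 mm) and 230 mm long (y -115 to +115 mm), lips 5 mm high all round. The bobbin comes out onto it here. One end is the ready bay with the felt pad, the other has the post of empties; which is which varies.
- plunger (a joint): Travel of the spring plunger in m: 0 = up, 0.025 = fully down on its stop. About 3 N starts it, 7 N holds it down. Pressed fully, it drives a blade that pushes the lowest bobbin 50 mm forward (to the dispenser's -x), wholly out of the mouth. Released, the spring brings plunger and blade back and the stack drops by one bobbin.
- plunger_top (a point): Centre of the top of the plunger's round black cap (diameter 36 mm, flat in the middle, 14 mm thick); 104 mm above the bench when up, 79 mm when fully down. It is pressed straight down.
- bobbin_center (a point): Centre (half-way up) of the lowest bobbin, the one that will come out: a wound steel thread bobbin lying flat, diameter 32 mm, 14 mm tall, about 35 g. In the magazine it is 15 mm above the bench, as later on the tray.
- pad_center (a point): Centre of the dark felt pad, 50 mm square and flush, that lines the ready bay at one end of the tray (0.6 mm thick; 8 mm above the bench, 90 mm along the tray from the mouth).
- empties_post: Fixed upright 7 mm steel pin, 46 mm tall, at the other end of the tray, 90 mm from the mouth, carrying two empty bobbins (diameter 32 mm, together 28 mm tall). Origin at its foot on the tray floor.
- second_bobbin_center (a point): Centre of the middle one of the three bobbins in the magazine, same size as the lowest; it must stay in the magazine (it drops by 14 mm when the lowest is out).
- top_bobbin_center (a point): Centre of the topmost of the three bobbins in the magazine, same size as the lowest; it must stay in the magazine (it drops by 14 mm when the lowest is out).
- thread_reel: Bystander, loose on the bench: wound thread reel, diameter 42 mm, 58 mm tall, standing. Origin at the middle of its underside.
- bobbin_case: Bystander, loose on the bench: small open steel bobbin case (cup), diameter 40 mm, 16 mm tall, mouth up. Origin at the middle of its underside.
- screwdriver: Bystander, loose on the bench: 150 mm screwdriver lying flat. Origin under it, near the middle of its length.
- tape_case: Bystander, loose on the bench: round tape-measure case, diameter 54 mm, 20 mm tall, lying flat. Origin at the middle of its underside.
- beeswax: Bystander, loose on the bench: round cake of beeswax, diameter 46 mm, 18 mm tall. Origin at the middle of its underside.
- brush: Bystander, loose on the bench: 190 mm brush lying flat behind the dispenser. Origin under it, near the middle of its length.
- oil_bottle: Bystander, loose on the bench: small oil bottle, diameter 34 mm, 85 mm tall, standing. Origin at the middle of its underside.
Things that resemble listed ones, but are neither listed nor needed, are in the scene too. Leave any blue, green or pink look-alike of the part that bears top_bobbin_center alone.

How it is judged:
By the outcome, as a careful person would: the job done as asked, in the order asked, and still so for the second after the job is handed in, with the robot touching nothing.
It also fails if it takes over 45 s, if anything falls off the work surface, if the arm or the gripper's body presses on something with over 40 N, if the wrist force passes 120 N, or if a joint passes its speed limit or range.

ROBOT

A 7-joint arm with a two-finger parallel gripper is mounted at the origin on the work surface. World frame = base frame: x ahead of the robot, y to its left, z up, the work surface at z = 0. Lengths are in m, angles in rad, forces in N, time in s.
With the tool pointing down it reaches from about 0.4 to 0.85 m from the base axis. Payload 10.4 kg.
Tool frame: the origin (TCP) lies midway between the tips of the shut fingers; the grasp point (between the pads) lies 19 mm behind it; y points along the fingers, x is the direction in which the jaws open and shut, and the axes are right-handed (so a half turn about y gives the same grasp; the last joint's range is limited). The gripper opens to 87 mm and grips with 3 to 60 N. Pads are 19 mm wide; open, the fingers measure 117 mm over their backs; the gripper's body (75 mm by 190 mm) begins 51 mm behind the grasp point.
Start: joints at [1.308, 0.332, -0.065, 1.46, 0.022, 1.35, -0.088], TCP at [0.148, -0.607, 0.223] pointing down, gripper open.
Joint ranges: [-2.6, 2.6], [-0.5, 2.12], [-1.47, 1.34], [0.16, 2.42], [-1.27, 4.41], [0.06, 2.06], [-2.6, 2.6]. Speed limits (rad/s): [2.22, 2.22, 2.79, 2.79, 3.14, 3.14, 3.14].

INTERFACE

Orientations are given as a unit quaternion [x, y, z, w].
In Python, from bench import * gives the robot as it stands.
- The arm moves only by the tool jog_arm, never from a script. Its argument "commands" is a list of rows, each an object with "translation": the shift along the world's x, y, z in mm, a list of three; "twist": the turn about the world's z in rad. A call has 1 to 20 rows; each row shifts and turns the commanded pose from where the row before left it; what a row does not reach is not made up. A row lasts 1/10 s, in which the tool goes at most 50 mm and 8.59 degrees, less where a joint would pass 70% of its speed; a pose out of reach is approached as far as the arm can. A call is refused whole if a number of a shift passes 50 or a number of a turn 0.15, either way. A call with a gripper value outside its range is refused whole. "grip" is the closure, from 0 (fully open) to 1 (shut), set as the call begins (left out, the last holds). The fingers move at their own pace and stop on an object; "grip_force" is the grip in N (left out, the last holds). Time passes only in rows, so rows that do not move let the fingers close. It gives the time, the measured TCP pose, the force and the opening at its end, in the units of the state.
- read_state(): the state, without advancing time (a new reading comes with each control period).
- camera(name): name is "side" or "top"; returns a dict with "img" (480x640x3 uint8, red, green, blue), "fx", "fy", "cx", "cy" (pixels), "cam_to_world" (4x4, takes a point from camera to world coordinates). Camera axes: x right, y down, z forward; pixel columns grow to the right and rows downward; lengths in m; the calibration is good to about 2 mm. A picture is of the moment at which its call begins. There is no depth.
- close_job(): hands the job in, once; it reports no verdict.
The state is a dict: "time": time; "joint_positions": joint angles; "joint_vel": joint speeds; "joint_torque": joint torques, N m; "ee_pos": TCP position; "eef_rot": TCP orientation; "ft_force": force on the tool from outside, world axes, zero at the start; "torque": the same for the moment, N m; "width": finger opening in m.
Only numpy, scipy, OpenCV 4.12 (cv2) and the standard library are available. Lean on these libraries where they do the work, as an engineer would, in place of code of your own. Each camera call takes 0.05 s, during which the arm holds its last target.

## Working session

There is one attempt and no reset: what is moved stays moved. The work goes in short steps, Python scripts to look and compute and a tool call to move; the robot and the scene stay as the last step left them, time stands still between calls to the robot, and variables do not carry over. Pictures are saved under pics/ and viewed, and the job is handed in when it is done.

Besides the shell and the picture viewer there is one more tool, called after "Call:" as name([rows], argument=value, ...), one row to a line, values as JSON. jog_arm: Moves the arm, as the interface text tells. Its arguments: {"type":"object","properties":{"commands":{"type":"array"},"grip":{"type":"number"},"grip_force":{"type":"number"}},"required":["commands"]}

```bash
mkdir -p pics; ls
python3 - <<'E'
from bench import *
import cv2,pickle
s=read_state();print(s)
d={}
for n in("side","top"):
    c=camera(n);d[n]=c;cv2.imwrite(f"pics/{n}0.png",c["img"][:,:,::-1]);print(n,c["fx"],c["cx"],c["cy"],c["cam_to_world"])
pickle.dump(d,open("c0.pkl","wb"))
E
```

```text
pics
{'time': 0.0, 'joint_positions': array([ 1.30840682,  0.33287743, -0.06470175,  1.46096612,  0.02158797,
        1.34988565, -0.08852218]), 'joint_vel': array([ 9.45440145e-05, -1.04545882e-03,  6.94618871e-04,  6.13183737e-04,
        9.61568715e-05,  2.62807508e-05, -6.09735396e-04]), 'joint_torque': array([-4.34004633e-04, -6.23261762e+01,  2.41184060e-02, -3.89893878e+01,
       -6.14507147e-02,  3.98060633e-02,  1.18348407e-04]), 'ee_pos': array([ 0.1483413 , -0.60673366,  0.22173862]), 'eef_rot': array([-0.55591479,  0.43701972, -0.43619448,  0.55651314]), 'ft_force': array([0.37369891, 0.53423534, 1.00905423]), 'torque': array([-0.02210397, -0.03211464,  0.0009688 ]), 'width': 0.08714617437998529}
side 480.11292165523025 319.92609767445845 244.64585412000034 [[ 0.92928823 -0.21828453  0.29795176  0.35407597]
 [-0.36929225 -0.56401679  0.73858533 -0.50061088]
 [ 0.00682805 -0.79638993 -0.60474495  0.54793757]
 [ 0.          0.          0.          1.        ]]
top 505.7203302551021 313.72456131358683 241.63799948555317 [[-0.01531144 -0.98583381  0.16702475  0.45629362]
 [-0.99940862  0.00994542 -0.0329164   0.08069126]
 [ 0.03078897 -0.16742997 -0.98540309  0.93391194]
 [ 0.          0.          0.          1.        ]]
```

View pics/side0.png

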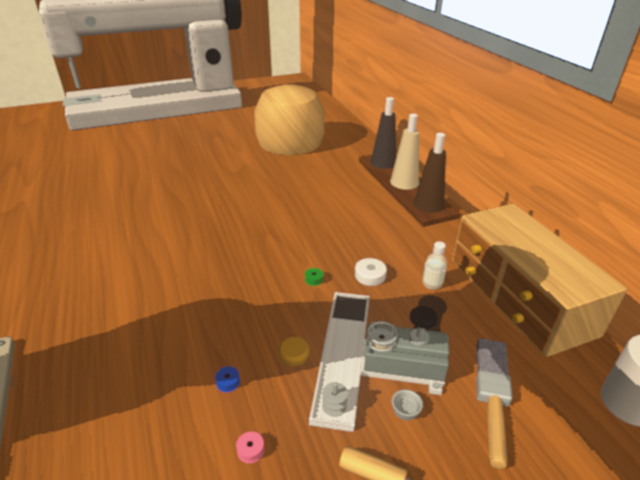

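View pics/top0.png

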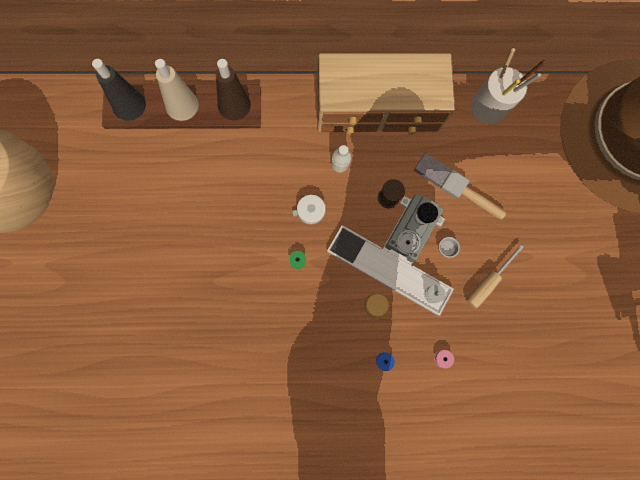

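Run:
```python
import cv2
a=cv2.imread("pics/top0.png")[170:330,310:510];cv2.imwrite("pics/topz.png",cv2.resize(a,None,fx=4,fy=4,interpolation=2)[:600])
a=cv2.imread("pics/side0.png")[280:440,290:460];cv2.imwrite("pics/sidez.png",cv2.resize(a,None,fx=3.75,fy=3.75,interpolation=2))
```

```text
(no output)
```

View pics/topz.png

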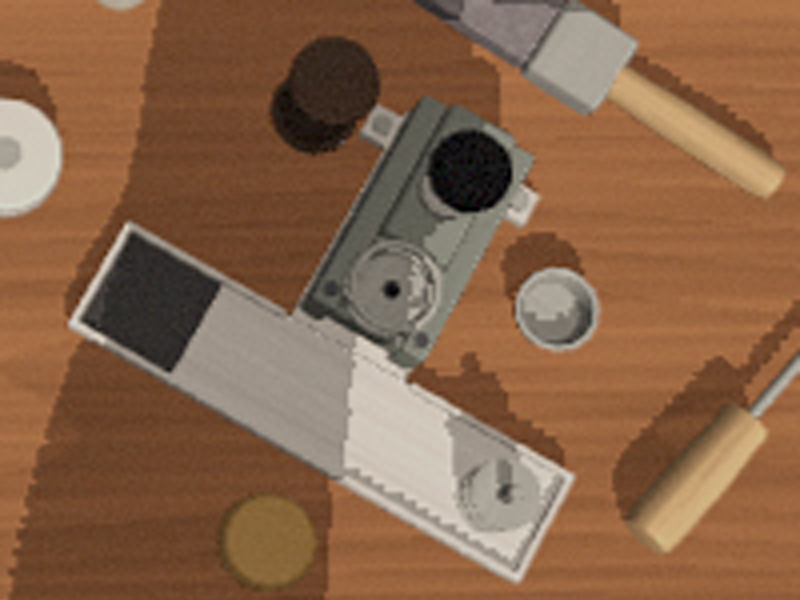

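View pics/sidez.png

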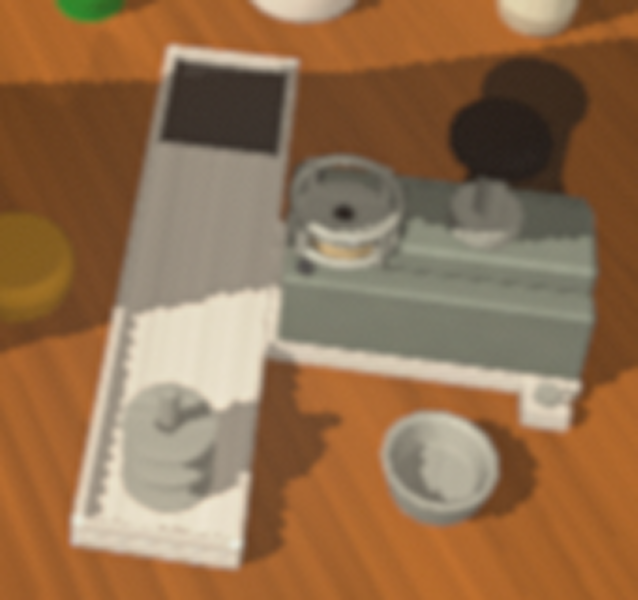

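```bash
cat > h.py <<'E'
import numpy as np,cv2,pickle
def proj(c,P):
    T=np.linalg.inv(c["cam_to_world"]);p=T[:3,:3]@np.array(P,float)+T[:3,3]
    return np.array([c["fx"]*p[0]/p[2]+c["cx"],c["fy"]*p[1]/p[2]+c["cy"]])
def ray(c,uv,z):
    T=c["cam_to_world"];d=T[:3,:3]@np.array([(uv[0]-c["cx"])/c["fx"],(uv[1]-c["cy"])/c["fy"],1]);o=T[:3,3]
    return o+d*(z-o[2])/d[2]
def d2w(q,p):
    a=q[2];return np.array([q[0]+np.cos(a)*p[0]-np.sin(a)*p[1],q[1]+np.sin(a)*p[0]+np.cos(a)*p[1],p[2]])
E
python3 - <<'E'
from h import *
from scipy.optimize import least_squares
d=pickle.load(open("c0.pkl","rb"))
t=lambda u,v:("top",(u/4+310,v/4+170)); s=lambda u,v:("side",(u/3.75+290,v/3.75+280))
O=[(t(132,232),(-.027,.115,.008)),(t(220,290),(-.027,.065,.008)),(t(168,370),(-.077,.065,.008)),(t(84,322),(-.077,.115,.008)),
(t(470,171),(None,0,.104)),(t(391,290),(0,0,.05)),
(s(277,153),(-.027,.065,.008)),(s(162,140),(-.077,.065,.008)),(s(344,213),(0,0,.05)),(s(500,137),(None,0,.104))]
def f(q):
    return np.concatenate([proj(d[c],d2w(q,(q[3] if p[0] is None else p[0],)+p[1:]))-uv for (c,uv),p in O])
r=least_squares(f,[.5,-.1,-.54,.055],loss="soft_l1");q=r.x;print(q);print(f(q).reshape(-1,2).round(2))
np.save("q.npy",q)
for n,p in dict(mouth=(-.052,0,.008),cap=(q[3],0,.104),pad=(-.052,.09,.008),post=(-.052,-.09,.008)).items():print(n,d2w(q,p).round(4))
E
```

```text
[ 0.60172388 -0.11675352 -0.55020447  0.04901905]
[[-0.43 -0.15]
 [ 0.73 -1.09]
 [ 0.39  1.78]
 [-1.92  0.03]
 [ 1.09  0.64]
 [ 0.12  0.63]
 [ 1.06  0.46]
 [-0.42 -0.26]
 [ 0.16 -0.28]
 [ 0.2  -3.41]]
mouth [ 0.5574 -0.0896  0.008 ]
cap [ 0.6435 -0.1424  0.104 ]
pad [ 0.6045 -0.0128  0.008 ]
post [ 0.5103 -0.1663  0.008 ]
```

Run:
```python
from h import *
from scipy.optimize import least_squares
d=pickle.load(open("c0.pkl","rb"))
t=lambda u,v:("top",(u/4+310,v/4+170)); s=lambda u,v:("side",(u/3.75+290,v/3.75+280))
for z in(.104,):
  print(ray(d["top"],t(470,171)[1],z), ray(d["side"],s(500,128)[1],z))
q=np.load("q.npy")
ring=lambda x,y,z,r:[(x+r*np.cos(a),y+r*np.sin(a),z) for a in np.linspace(0,6.29,40)]
for px in(.049,.055):
  for n,(x0,y0,x1,y1,k) in dict(top=(310,170,510,320,4),side=(290,270,460,430,3.7)).items():
    im=cv2.resize(d[n]["img"][y0:y1,x0:x1,::-1].copy(),None,fx=k,fy=k,interpolation=2)
    B=lambda a,b,c,e,z:[(a,c,z),(b,c,z),(b,e,z),(a,e,z),(a,c,z)]
    for L in (B(-.077,-.027,-.115,.115,.008),B(-.077,-.027,.065,.115,.008),B(.02,.09,-.029,.029,.054),ring(px,0,.104,.018),ring(px,0,.09,.018),ring(0,0,.06,.0215),ring(-.052,-.09,.036,.016)):
        p=np.array([(proj(d[n],d2w(q,P))-(x0,y0)+.5)*k for P in L]).astype(int)
        cv2.polylines(im,[p],False,(0,0,255),1)
    cv2.imwrite(f"pics/ov_{n}{int(px*1000)}.png",im)
```

```text
[ 0.64464099 -0.14057735  0.104     ] [ 0.64230245 -0.14386303  0.104     ]
```

View pics/ov_top55.png

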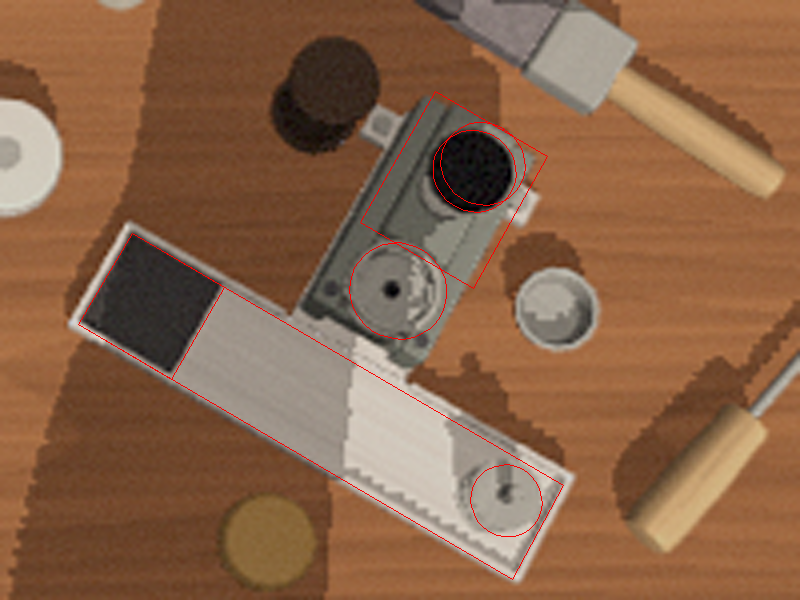

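View pics/ov_side55.png

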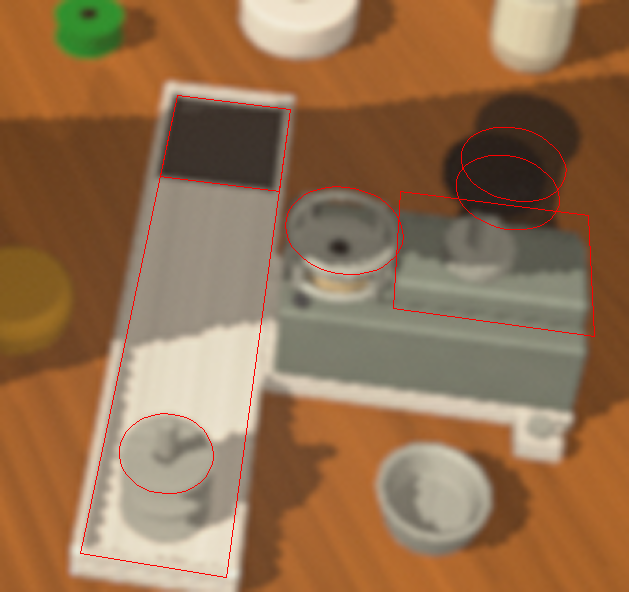

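Run:
```python
from h import *
from bench import *
from scipy.spatial.transform import Rotation as R
q=np.load("q.npy");s=read_state();M=R.from_quat(s["eef_rot"]).as_matrix();print(M.round(3))
a=np.arctan2(M[1,0],M[0,0]);w=np.arctan2(np.cos(q[2]),-np.sin(q[2]));print(a,w,(w-a+np.pi/2)%np.pi-np.pi/2)
print((np.array([.6435,-.1424,.135])-s["ee_pos"])*1000)
for y in(-.042,.061):print(d2w(q,(-.051,y,.012)))
```

```text
[[ 0.238 -0.     0.971]
 [-0.971  0.001  0.238]
 [-0.001 -1.    -0.   ]]
-1.3309702455505938 1.0205918537479093 -0.79003055429129
[495.12312901 464.38829117 -86.8570508 ]
[ 0.5362904  -0.12588912  0.012     ]
[ 0.59014513 -0.0380901   0.012     ]
```

Call:
jog_arm([
  {"translation": [25,23,-2],"twist": 0.118},
  {"translation": [25,23,-2],"twist": 0.118},
  {"translation": [25,23,-2],"twist": 0.118},
  {"translation": [25,23,-2],"twist": 0.118},
  {"translation": [25,23,-2],"twist": 0.118},
  {"translation": [25,23,-2],"twist": 0.118},
  {"translation": [25,23,-2],"twist": 0.118},
  {"translation": [25,23,-2],"twist": 0.118},
  {"translation": [25,23,-2],"twist": 0.118},
  {"translation": [25,23,-2],"twist": 0.118},
  {"translation": [25,23,-2],"twist": 0.118},
  {"translation": [25,23,-2],"twist": 0.118},
  {"translation": [25,23,-2],"twist": 0.118},
  {"translation": [25,23,-2],"twist": 0.118},
  {"translation": [25,23,-2],"twist": 0.118},
  {"translation": [25,23,-2],"twist": 0.118},
  {"translation": [25,23,-2],"twist": 0.118},
  {"translation": [25,23,-2],"twist": 0.118},
  {"translation": [25,23,-2],"twist": 0.118},
  {"translation": [20,20,-2],"twist": 0.1},
], grip=1, grip_force=20)

```text
time: 2.1
ee_pos: [0.6444, -0.1486, 0.1819]
eef_rot: [-0.617, -0.344, 0.344, 0.618]
ft_force: [-0.0, 0.0, -0.0]
width: 0.0004
```

Run:
```python
from h import *
from bench import *
from scipy.spatial.transform import Rotation as R
s=read_state();M=R.from_quat(s["eef_rot"]).as_matrix();print(np.arctan2(M[1,0],M[0,0]),M.round(3),s["ee_pos"],s["joint_positions"].round(2))
c=camera("side");cv2.imwrite("pics/s1.png",cv2.resize(c["img"][100:430,230:530,::-1],None,fx=1.8,fy=1.8))
```

```text
1.0163360959428174 [[ 0.526 -0.001 -0.85 ]
 [ 0.85   0.001  0.526]
 [ 0.    -1.     0.001]] [ 0.6443853  -0.14861412  0.18194279] [ 0.63  0.52 -0.68  1.38  0.32  1.35  0.97]
```

View pics/s1.png

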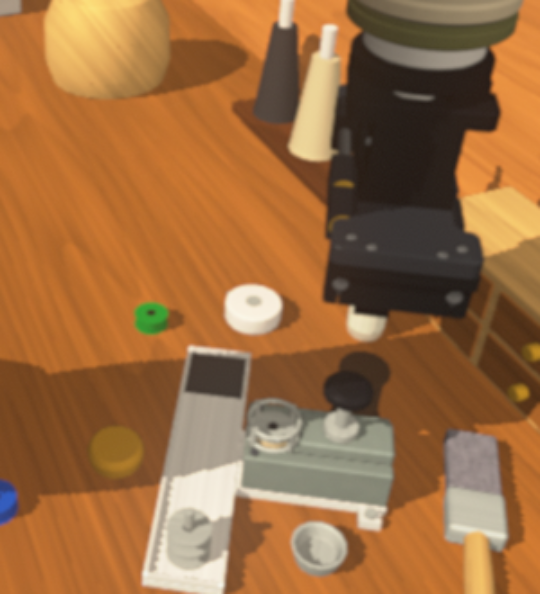

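Run:
```python
from h import *
from bench import *
c=camera("side")
for z in(.182,.252,.27):
  print(z,(proj(c,[.6444,-.1486,z])-(230,100))*1.8)
cv2.imwrite("pics/s2.png",cv2.resize(c["img"][180:340,380:540,::-1],None,fx=3.7,fy=3.7,interpolation=2))
c=camera("top");cv2.imwrite("pics/t2.png",cv2.resize(c["img"][100:300,310:510,::-1],None,fx=3,fy=3,interpolation=2))
```

```text
0.182 [370.84529911 305.28671752]
0.252 [388.46713399 217.22042909]
0.27 [393.46709578 192.23278846]
```

View pics/s2.png

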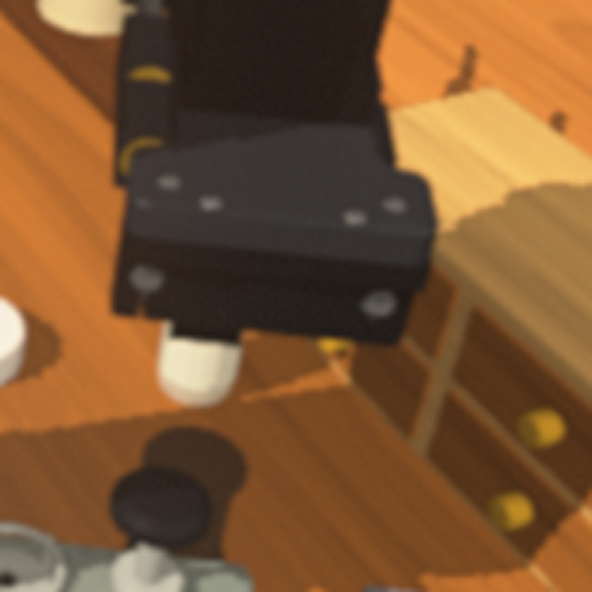

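View pics/t2.png

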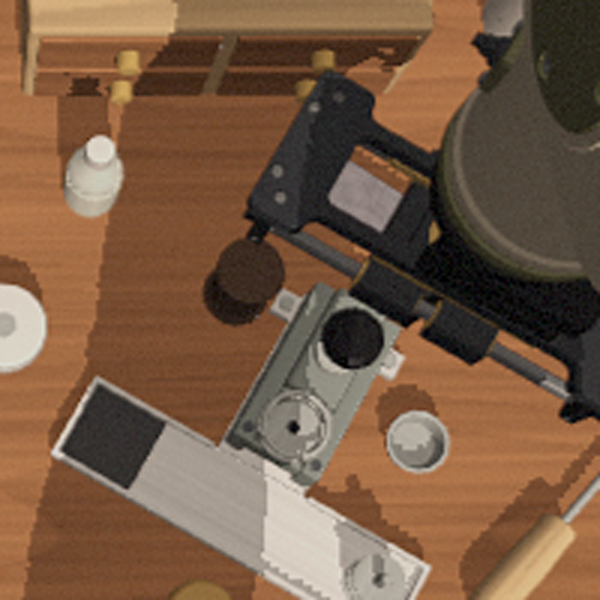

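Call:
jog_arm([
  {"translation": [-1,6,-10],"twist": 0},
  {"translation": [0,0,-20],"twist": 0},
  {"translation": [0,0,-20],"twist": 0},
  {"translation": [0,0,-15],"twist": 0},
  {"translation": [0,0,-5],"twist": 0},
  {"translation": [0,0,-5],"twist": 0},
  {"translation": [0,0,-5],"twist": 0},
  {"translation": [0,0,0],"twist": 0},
])

```text
time: 3.05
ee_pos: [0.6427, -0.1444, 0.1029]
eef_rot: [0.619, 0.343, -0.342, -0.619]
ft_force: [-0.8, -1.2, 2.6]
width: 0.0006
```

Call:
jog_arm([
  {"translation": [0,1,-4],"twist": 0},
  {"translation": [0,0,-4],"twist": 0},
  {"translation": [0,0,-4],"twist": 0},
  {"translation": [0,0,-4],"twist": 0},
  {"translation": [0,0,-4],"twist": 0},
  {"translation": [0,0,-2],"twist": 0},
  {"translation": [0,0,0],"twist": 0},
])

```text
time: 3.75
ee_pos: [0.6431, -0.144, 0.0817]
eef_rot: [0.62, 0.343, -0.342, -0.618]
ft_force: [-1.9, -2.3, 5.5]
width: 0.0005
```

Call:
jog_arm([
  {"translation": [0,0,-2],"twist": 0},
  {"translation": [0,0,-2],"twist": 0},
  {"translation": [0,0,-1],"twist": 0},
  {"translation": [0,0,0],"twist": 0},
])

```text
time: 4.15
ee_pos: [0.6433, -0.144, 0.0791]
eef_rot: [0.62, 0.342, -0.342, -0.618]
ft_force: [-9.8, -2.4, 23.0]
width: 0.0004
```

Run:
```python
from h import *
from bench import *
c=camera("side")
print(read_state()["ee_pos"],read_state()["ft_force"])
cv2.imwrite("pics/s3.png",cv2.resize(c["img"][270:430,290:460,::-1],None,fx=3.7,fy=3.7,interpolation=2))
c=camera("top");cv2.imwrite("pics/t3.png",cv2.resize(c["img"][170:320,310:510,::-1],None,fx=4,fy=4,interpolation=2))
```

```text
[ 0.64328621 -0.14404606  0.07907235] [-9.64095922 -1.83004335 21.91262376]
```

View pics/s3.png

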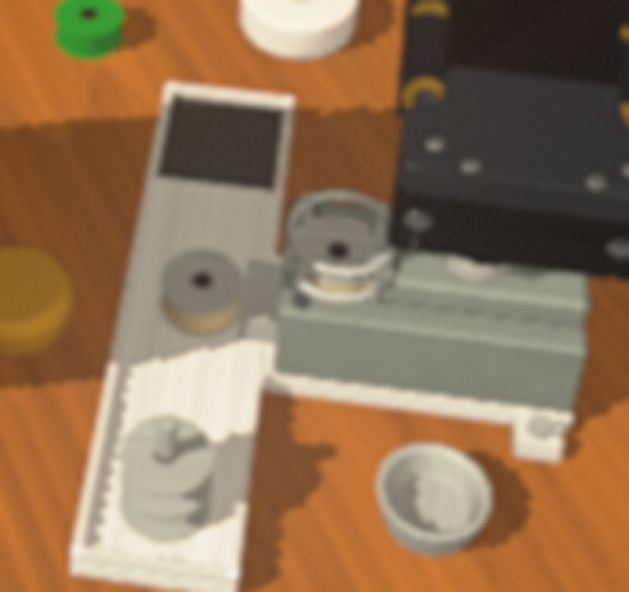

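View pics/t3.png

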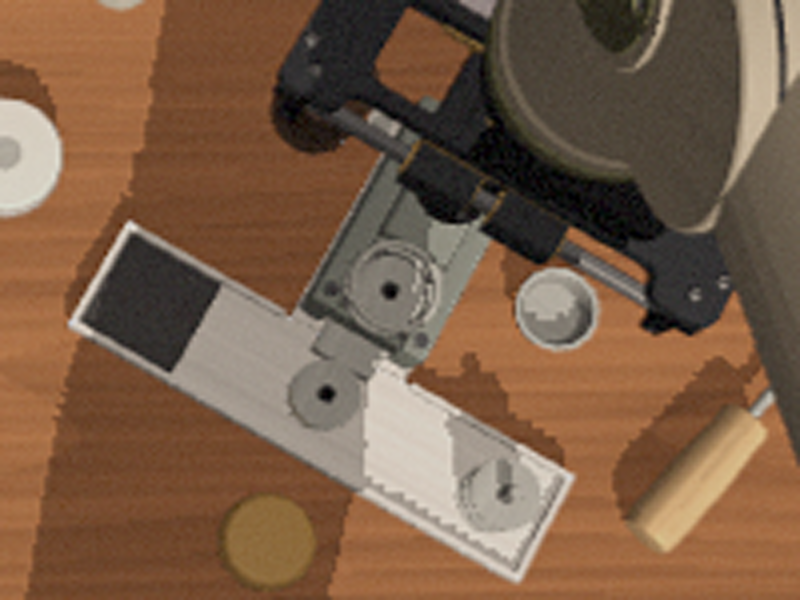

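The bobbin is out on the tray at about zoomed pixel (326,393) in the top view, and the blade is extended. Next I release the plunger.

Call:
jog_arm([
  {"translation": [0,0,5],"twist": 0},
  {"translation": [0,0,10],"twist": 0},
  {"translation": [0,0,10],"twist": 0},
  {"translation": [0,0,15],"twist": 0},
  {"translation": [0,0,30],"twist": 0},
  {"translation": [-12,2,15],"twist": 0},
  {"translation": [-24,4,0],"twist": 0},
  {"translation": [-24,4,0],"twist": 0},
  {"translation": [-24,4,0],"twist": 0},
  {"translation": [-22,4,0],"twist": 0.005},
  {"translation": [0,0,0],"twist": 0},
  {"translation": [0,0,0],"twist": 0},
])

```text
time: 5.45
ee_pos: [0.5368, -0.1252, 0.1615]
eef_rot: [0.618, 0.344, -0.344, -0.617]
ft_force: [0.0, -0.2, 0.4]
width: 0.0004
```

Run:
```python
from h import *
from bench import *
from scipy.spatial.transform import Rotation as R
s=read_state();M=R.from_quat(s["eef_rot"]).as_matrix();print(s["ee_pos"],np.arctan2(M[1,0],M[0,0]),s["ft_force"])
c=camera("side")
cv2.imwrite("pics/s4.png",cv2.resize(c["img"][270:430,290:460,::-1],None,fx=3.7,fy=3.7,interpolation=2))
c=camera("top");cv2.imwrite("pics/t4.png",cv2.resize(c["img"][170:320,310:510,::-1],None,fx=4,fy=4,interpolation=2))
pickle.dump(c,open("ct4.pkl","wb"))
```

```text
[ 0.53676488 -0.12523588  0.1615105 ] 1.0159084484379666 [ 0.02112708 -0.16851961  0.37627612]
```

View pics/s4.png

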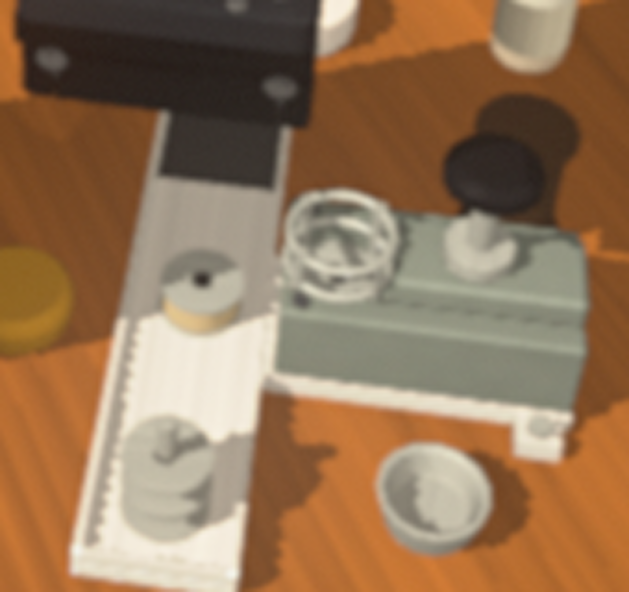

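View pics/t4.png

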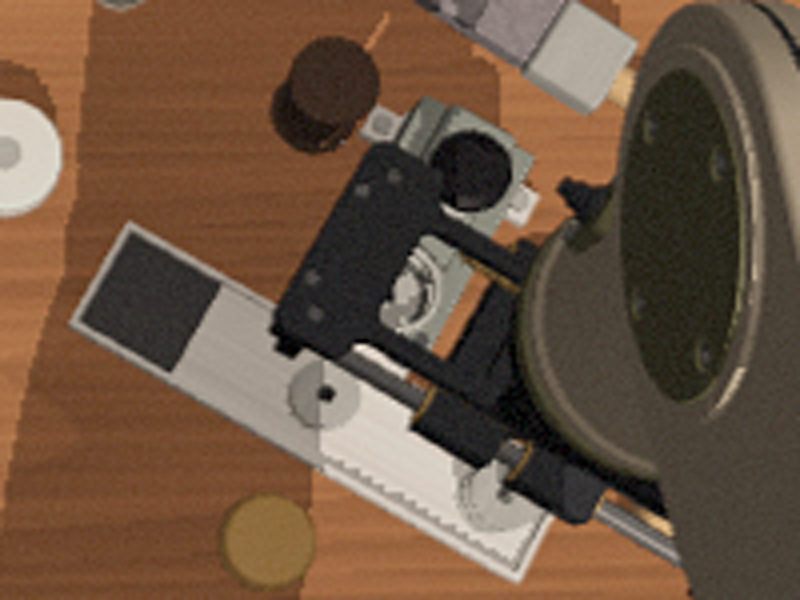

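Run:
```python
from h import *
d=pickle.load(open("c0.pkl","rb"));q=np.load("q.npy");c,s=np.cos(q[2]),np.sin(q[2])
def inv(P):
    e=P[:2]-q[:2];return np.array([c*e[0]+s*e[1],-s*e[0]+c*e[1]])
for n,uv in(("top",(325/4+310,395/4+170)),("side",(202/3.7+290,279/3.7+270))):
    P=ray(d[n],uv,.022);print(n,P,inv(P))
print(inv(np.array([.5368,-.1252])))
for y in(-.042,.061):print(d2w(q,(-.052,y,.012)))
```

```text
top [ 0.55933492 -0.0903185   0.022     ] [-0.04995495  0.00037012]
side [ 0.55850452 -0.09075474  0.022     ] [-0.0504347  -0.00043592]
[-0.05092592 -0.04114613]
[ 0.53543798 -0.12536626  0.012     ]
[ 0.58929272 -0.03756724  0.012     ]
```

Call:
jog_arm([
  {"translation": [0,0,-25],"twist": 0},
  {"translation": [0,0,-30],"twist": 0},
  {"translation": [0,0,-30],"twist": 0},
  {"translation": [0,0,-30],"twist": 0},
  {"translation": [0,0,-15],"twist": 0},
  {"translation": [0,0,-10],"twist": 0.004},
  {"translation": [0,0,-5],"twist": 0},
  {"translation": [0,0,0],"twist": 0},
  {"translation": [0,0,0],"twist": 0},
])

```text
time: 6.45
ee_pos: [0.5373, -0.1252, 0.0166]
eef_rot: [0.618, 0.346, -0.345, -0.617]
ft_force: [0.6, -0.2, 0.5]
width: 0.0005
```

Run:
```python
from h import *
from bench import *
c=camera("side")
cv2.imwrite("pics/s5.png",cv2.resize(c["img"][270:430,290:460,::-1],None,fx=3.7,fy=3.7,interpolation=2))
```

```text
(no output)
```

View pics/s5.png

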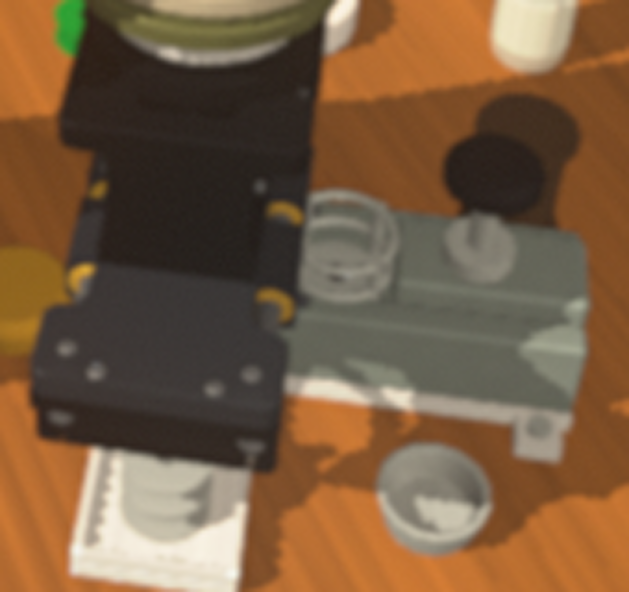

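Call:
jog_arm([
  {"translation": [0,0,-3],"twist": 0},
  {"translation": [2.6,4.3,0],"twist": 0},
  {"translation": [2.6,4.3,0],"twist": 0},
  {"translation": [2.6,4.3,0],"twist": 0},
  {"translation": [2.6,4.3,0],"twist": 0},
  {"translation": [2.6,4.3,0],"twist": 0},
  {"translation": [2.6,4.3,0],"twist": 0},
  {"translation": [2.6,4.3,0],"twist": 0},
  {"translation": [2.6,4.3,0],"twist": 0},
  {"translation": [2.6,4.3,0],"twist": 0},
  {"translation": [2.6,4.3,0],"twist": 0},
  {"translation": [2.6,4.3,0],"twist": 0},
  {"translation": [2.6,4.3,0],"twist": 0},
  {"translation": [0,0,0],"twist": 0},
])

```text
time: 7.9
ee_pos: [0.568, -0.0726, 0.0126]
eef_rot: [-0.617, -0.346, 0.345, 0.617]
ft_force: [-0.2, 0.5, -0.3]
width: 0.0006
```

```bash
cat > look.py <<'E'
import sys
from h import *
from bench import *
n=sys.argv[1];q=np.load("q.npy");c_,s_=np.cos(q[2]),np.sin(q[2])
p=read_state();e=p["ee_pos"][:2]-q[:2];print("tcp disp",c_*e[0]+s_*e[1],-s_*e[0]+c_*e[1],p["ee_pos"][2],p["ft_force"],p["time"])
c=camera("side");a=cv2.resize(c["img"][270:430,290:460,::-1],None,fx=2.3,fy=2.3,interpolation=2)
c=camera("top");b=cv2.resize(c["img"][170:330,310:480,::-1],None,fx=2.3,fy=2.3,interpolation=2)
cv2.imwrite(f"pics/{n}.png",np.hstack([a,b]))
E
python3 look.py l6
```

```text
tcp disp -0.051808489157254695 0.020037675621842378 0.012628821871407899 [-0.15220999  0.54023748 -0.26752713] 7.9
```

View pics/l6.png

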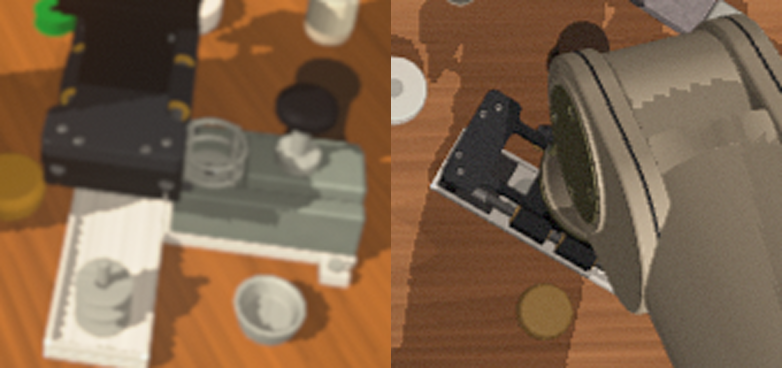

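Call:
jog_arm([
  {"translation": [2.6,4.3,0],"twist": 0},
  {"translation": [2.6,4.3,0],"twist": 0},
  {"translation": [2.6,4.3,0],"twist": 0},
  {"translation": [2.6,4.3,0],"twist": 0},
  {"translation": [2.6,4.3,0],"twist": 0},
  {"translation": [2.6,4.3,0],"twist": 0},
  {"translation": [0,0,0],"twist": 0},
])

```text
time: 8.7
ee_pos: [0.5836, -0.0467, 0.0126]
eef_rot: [-0.617, -0.346, 0.345, 0.617]
ft_force: [-1.0, 0.7, 0.1]
width: 0.0003
```

```bash
python3 look.py l7
```

```text
tcp disp -0.0520638174265138 0.05024201039126201 0.012619284825902508 [-1.04806128  0.73680418  0.13181256] 8.7
```

View pics/l7.png

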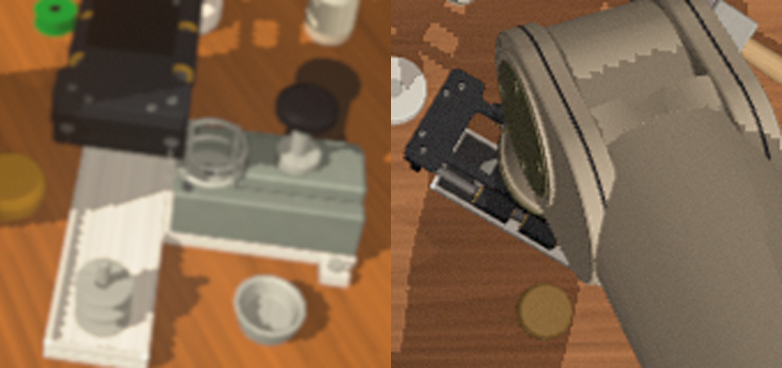

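Run:
```python
from h import *
from bench import *
c=camera("top");q=np.load("q.npy")
k=8;x0,y0=325,215
im=cv2.resize(c["img"][y0:y0+70,x0:x0+80,::-1],None,fx=k,fy=k,interpolation=2)
for y,col in((.077,(0,255,0)),(.082,(0,255,255)),(.09,(0,0,255))):
    p=np.array([(proj(c,d2w(q,(-.051+.016*np.cos(a),y+.016*np.sin(a),.022)))-(x0,y0)+.5)*k for a in np.linspace(0,6.29,50)]).astype(int)
    cv2.polylines(im,[p],False,col,1)
cv2.imwrite("pics/z7.png",im)
```

```text
(no output)
```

View pics/z7.png

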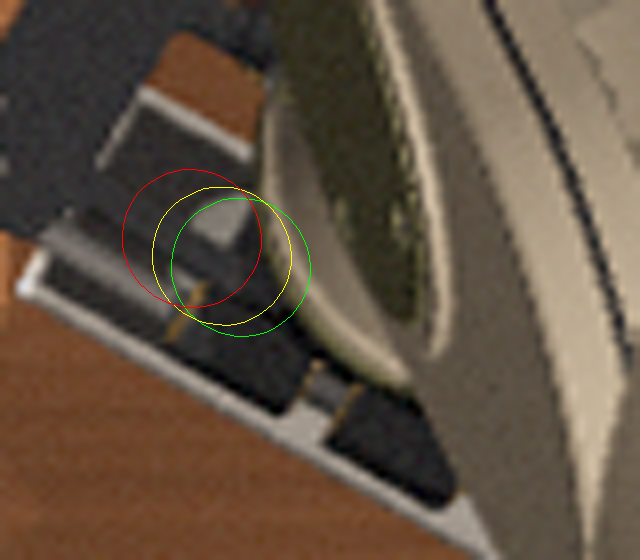

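Call:
jog_arm([
  {"translation": [2,3.4,0],"twist": 0},
  {"translation": [2,3.4,0],"twist": 0},
  {"translation": [1.5,2.5,0],"twist": 0},
  {"translation": [0,0,0],"twist": 0},
  {"translation": [0,0,0],"twist": 0},
  {"translation": [-2.6,-4.3,0],"twist": 0},
  {"translation": [-5,-8.5,0],"twist": 0},
  {"translation": [-5,-8.5,0],"twist": 0},
  {"translation": [0,0,10],"twist": 0},
  {"translation": [0,0,30],"twist": 0},
  {"translation": [0,0,40],"twist": 0},
  {"translation": [0,0,40],"twist": 0},
  {"translation": [0,0,40],"twist": 0},
  {"translation": [-5,-20,30],"twist": 0},
  {"translation": [-10,-40,0],"twist": 0},
  {"translation": [-10,-40,0],"twist": 0},
  {"translation": [-10,-40,0],"twist": 0},
  {"translation": [-10,-40,0],"twist": 0},
  {"translation": [-10,-40,0],"twist": 0},
  {"translation": [0,0,0],"twist": 0},
])

```text
time: 10.85
ee_pos: [0.5183, -0.2868, 0.2028]
eef_rot: [0.619, 0.342, -0.343, -0.618]
ft_force: [0.2, 0.5, -1.1]
width: 0.0007
```

Run:
```python
from h import *
from bench import *
q=np.load("q.npy");p=read_state();print(p["ee_pos"],p["time"])
for n,x0,y0 in(("top",310,170),("side",290,270)):
    c=camera(n);k=4
    cv2.imwrite(f"pics/full8{n}.png",c["img"][:,:,::-1])
    im=cv2.resize(c["img"][y0:y0+150,x0:x0+200,::-1],None,fx=k,fy=k,interpolation=2)
    cv2.imwrite(f"pics/f8{n}.png",im)
```

```text
[ 0.51829352 -0.28683639  0.20281823] 10.85
```

View pics/f8top.png

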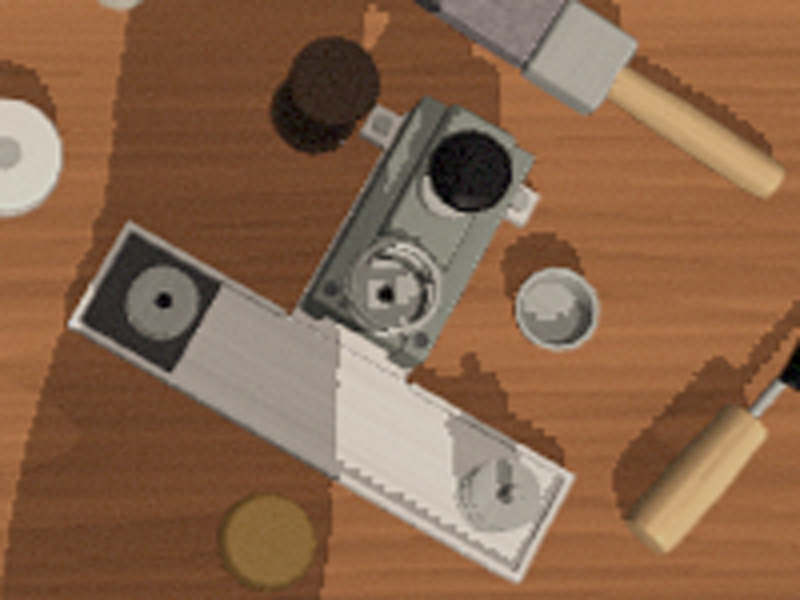

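View pics/f8side.png

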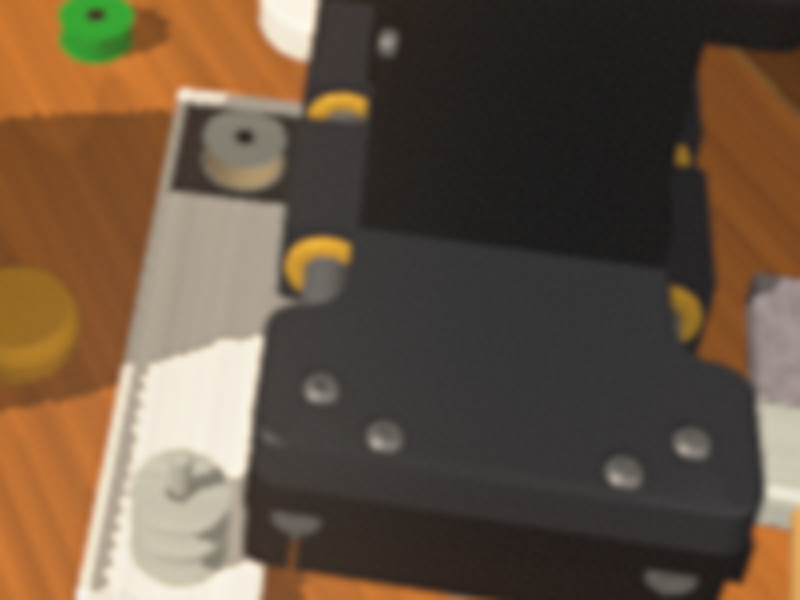

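The bobbin lies flat in the middle of the pad, with its hole at zoomed pixel (163,300) in the top view and pad showing all round. The plunger is up, two bobbins are still in the magazine, and the other things haven't moved. I'm handing the job in.

Run:
```python
from bench import *
print(close_job())
```

```text
the job is handed in; nothing more can be done
None
```

The dispensed bobbin is lying flat on the felt pad, and I handed the job in at about 11 s of the 45 s allowed.

- **Plunger:** I pressed it once with the shut fingertips. The tips reached 79 mm above the bench at about 23 N, which is the fully-down stop. On release, the pictures showed the cap back up, one bobbin on the tray and the stack dropped by one.
- **Bobbin:** I pushed it along the tray with the closed fingers, without lifting it, until it was near the pad's centre. I then backed off and raised the arm clear.
- **Last checks:** The final top view shows dark pad all round the bobbin. Bobbins are still in the magazine, the empties are on their post, and the items near the dispenser are where they were. No check failed. In the last side view the arm hid the dispenser and magazine, so those rest on the top view. I didn't view the full final frames, so I didn't re-check items further out, such as the oil bottle and the blue and pink bobbins. The arm never went near those.

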